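Load a circuit board under the test fixture's spring clip

TASK

Load the circuit-board carrier into the blue test fixture: with one fingertip hold the orange press bar of the spring clip down so that its steel jaw lifts, and with the other fingertip push the carrier along the channel beneath the jaw until it is fully home against the black contact block. Keep the bar held down and the fingertip on the carrier until it is home, then let the clip spring down onto it and come clear. Only push the carrier, never lift it out of the channel, and leave everything else on the bench where it is.

Things in the scene. Friction and masses are not known exactly. Their poses are not given: they have to be found in the camera images.
- fixture: Blue test fixture, fixed. Origin on the bench, under the channel's centre line; +x: the way the carrier is pushed, +y: the press bar's side. Sizes below are mm in this frame. Base plate x -110..110, y -78..102, z 0..12. Aluminium bed, top z 40, x -105..100; guide rails 5 high, inner faces at y -27 and 27. Two hinge posts (8 x 12, y 31..43) at x -82 and 82, up to z 64.
- stop (a point): Middle of the foot of the black contact block's face, where the carrier's front edge must end: fixture (85, 0, 40). The block is 14 thick, 62 wide, its top at z 54.
- carrier: Loose flat carrier with a green circuit board, 60 (x) x 50 (y) x 10 mm, about 110 g. Origin in the centre of its underside, x along the channel. It starts on the bed with its centre at fixture x -30 to 2, about 2 mm play each side; fully home its centre is at x 55 and its rear edge at x 25.
- clip_angle (a joint): Angle (rad) of the spring clip, a rocker hinged parallel to the fixture's x at y 36, z 57. 0: at rest, jaw 4 mm above the bed, blocking the carrier. It grows as the press bar goes down and the jaw rises, to a stop at 0.65. The carrier passes above about 0.20; clamped on it the clip reads about 0.18. Spring torque 0.4 x (angle + 0.25) N m: about 6 N of push 42 mm from the hinge.
- clip: Spring clip with its orange press bar and steel jaw. Origin on the hinge axis (fixture 0, 36, 57); axes the fixture's at clip 0, tilting with it. Bar x -75..70, y 3..60 from the origin, top at z 2. A flat fingertip at fixture z 44 (4 above the bed) with its inner edge at fixture y 78 turns the clip to about 0.35; the other tip then fits in the channel at the same height. A tip may slide along the bar.
- jaw (a point): Middle of the underside of the steel jaw's nose; at rest at fixture (57.5, 0, 44). The jaw spans fixture x 40..75 and reaches from the hinge over the channel; its nose spans y -4..4. At clip 0.35 its underside is about 15 mm above the bed.
- press_point (a point): Point in the middle of the press bar's top, 42 mm from the hinge; at rest at fixture (-2.5, 78, 59) mm.
- probe: Loose teal test probe, 150 mm long, 18 mm wide, 16 mm high, lying at the -y side of the fixture; origin under its middle, x along it. Leave alone.
- jar: Loose glass jar of screws, 52 mm across, 55 mm high, beyond the probe; origin under its centre. Leave alone.
- standoff: Loose brass standoff, 18 mm foot, 24 mm high, standing on the base plate (z = 12) at the -y side of the channel; origin under its centre. Leave alone.
- meter_red: Loose red meter, 140 x 75 x 32 mm, beyond the fixture; origin under its centre. Leave alone.
- meter_yellow: Loose yellow meter, 170 x 88 x 42 mm, beyond the fixture; origin under its centre. Leave alone.
- driver: Loose screwdriver lying on the left of the bench, x along it. Leave alone.
- spray: Loose spray can, 56 mm across, 150 mm high, standing on the right of the bench; origin under its centre. Leave alone.

How it is judged:
On the way, in this order (a step that is already met when the one before it is completed fails the run):
1. One fingertip holds the press bar down while the other has pushed the carrier's front edge beneath the raised jaw (value of joint clip_angle above 0.21 rad and contact force between the fingers and clip above 0.5 N and contact force between the fingers and carrier above 0.05 N and x of carrier in the frame of fixture between 0.016 and 0.048 m), for 0.1 s.
2. The carrier is home against the contact block with the press bar still held down and the other fingertip still on the carrier (value of joint clip_angle above 0.21 rad and contact force between the fingers and clip above 0.5 N and contact force between the fingers and carrier above 0.05 N and x of carrier in the frame of fixture above 0.052 m), for 0.1 s.
At the end, for the whole second after the job is handed in: The carrier lies flat on the bed, home within 3 mm of the contact block (fixture x of its centre above 52 mm), between the rails, at rest, and the released clip presses on it (clip angle 0.15 to 0.24, jaw force above 1 N) (x of carrier in the frame of fixture above 0.052 m and y of carrier in the frame of fixture between -0.004 and 0.004 m and z of carrier in the frame of fixture between 0.037 and 0.043 m and angle between the x axis of carrier and the x axis of fixture, either way round below 0.09 rad and value of joint clip_angle between 0.15 and 0.24 rad and contact force between clip and carrier above 1 N and linear speed of carrier below 0.01 m/s); the robot touches nothing.
It fails at once if the carrier is lifted more than 6 mm off the bed or tipped over 0.15 rad (z of carrier in the frame of fixture above 0.046 m or angle between carrier's own z axis and vertical above 0.15 rad).
It fails at once if the probe, jar, standoff, a meter, the screwdriver or the spray can is moved more than 20 mm (distance of any of probe, jar, standoff, meter_red, meter_yellow, driver, spray from where it was at the start of the episode above 0.02 m).
It also fails if it takes over 34 s, if anything falls off the work surface, if the arm or the gripper's body presses on something with over 40 N, if the wrist force passes 120 N, or if a joint passes its speed limit or range.

ROBOT

A 7-joint arm with a two-finger parallel gripper is mounted at the origin on the work surface. World frame = base frame: x ahead of the robot, y to its left, z up, the work surface at z = 0. Lengths are in m, angles in rad, forces in N, time in s.
With the tool pointing down it reaches from about 0.4 to 0.85 m from the base axis. Payload 4.5 kg.
Tool frame: the origin (TCP) lies between the finger pads; the fingertips stand 17 mm ahead of it and the grasp point (between the pads) lies 2 mm behind it; z points along the fingers, y is the direction in which the jaws open and shut (so a half turn about z gives the same grasp; the last joint's range is limited). The gripper opens to 88 mm and grips with 3 to 60 N. Pads are 18 mm wide; open, the fingers measure 123 mm over their backs; the gripper's body (75 mm by 187 mm) begins 45 mm behind the grasp point.
Start: joints at [1.293, 0.689, -0.195, 1.565, 0.157, 0.902, -0.215], TCP at [0.192, -0.595, 0.256] pointing down, gripper open.
Joint ranges: [-3.01, 3.01], [-0.46, 2.08], [-1.47, 1.51], [0.13, 2.56], [-1, 4.14], [0.04, 2.09], [-2.66, 2.66]. Speed limits (rad/s): [2.57, 2.57, 3.14, 3.14, 3.14, 3.14, 3.14].

INTERFACE

Orientations are given as a unit quaternion [x, y, z, w].
In Python, from bench import telemetry, eyes, robot gives the robot as it stands.
- The arm moves only by the tool send_rows, never from a script. Its argument "targets" is a list of rows, each a list of 3 entries, a list of its own where there are three numbers: the opening, from 0 (shut) to 1 (fully open), then the shift along the world's x, y, z normalised to -1 to 1, where 1 is 200 mm, then the turn, a rotation vector about the world's x, y, z normalised to -1 to 1, where 1 is 90 degrees. A call has 1 to 5 rows; each row is the pose to reach, as a shift and turn from the pose commanded when the call began; what a row does not reach only later rows make up. A row lasts 1/8 s, in which the tool goes at most 62.5 mm and 10.7 degrees, less where a joint would pass 70% of its speed; a pose out of reach is approached as far as the arm can. A call with a number of a shift or a turn outside -1 to 1 is refused whole. A call with a gripper value outside its range is refused whole. The fingers move at their own pace and stop on an object; the grip force is fixed at half the most. Time passes only in rows, so rows that repeat a pose let the fingers close. It gives the time, the measured TCP pose, the force and the opening at its end, in the units of the state.
- telemetry.sense(): the state, without advancing time (a new reading comes with each control period).
- eyes.get_image(name): name is "side" or "top" or "wrist"; returns the picture (420x560x3 uint8, blue, green, red); there is no depth.
- eyes.camera_info(name): a dict with "camera_matrix" (3x3 intrinsics, pixels), "view" (4x4, takes a point from world to camera coordinates); the wrist camera has in their place "hand_eye" (4x4, takes a point from camera to tool coordinates, whose origin is the TCP and whose axes are the flange's). Camera axes: x right, y up, looking along -z (the intrinsics and any distortion apply to the point x, -y, -z); pixel columns grow to the right and rows downward; lengths in m; the calibration is good to about 2 mm. A picture is of the moment at which its call begins: read the wrist's pose just before it. camera_info takes no time and is no camera call.
- robot.job_done(): hands the job in, once; it reports no verdict.
The state is a dict: "t": time; "joint_positions": joint angles; "qvel": joint speeds; "tau": joint torques, N m; "tool_pos": TCP position; "tool_rot": TCP orientation; "contact_force": force on the tool from outside, world axes, zero at the start; "torque": the same for the moment, N m; "finger_gap": finger opening in m.
Only numpy, scipy, OpenCV 4.12 (cv2) and the standard library are available. Lean on these libraries where they do the work, as an engineer would, in place of code of your own. Each camera call takes 0.05 s, during which the arm holds its last target. There are 200 camera calls.

## Working session

There is one attempt and no reset: what is moved stays moved. The work goes in short steps, Python scripts to look and compute and a tool call to move; the robot and the scene stay as the last step left them, time stands still between calls to the robot, and variables do not carry over. Pictures are saved under pics/ and viewed, about 8 in all and at most 12, crops included, and the job is handed in when it is done.

Besides the shell and the picture viewer there is one more tool, called after "Emit:" by a JSON object that holds its "api" and its "payload". send_rows: Moves the arm, as the interface text tells. Scaled input: -1 to 1 covers 200 mm each way for a shift and 90 degrees each way for a turn. Its arguments: {"type":"object","properties":{"targets":{"type":"array"}},"required":["targets"]}

```bash
ls; mkdir -p pics; python3 - <<'E'
from bench import telemetry, eyes, robot
import cv2
s=telemetry.sense();print(s)
for n in("top","side"):
    cv2.imwrite(f"pics/{n}1.png",eyes.get_image(n)); print(n,eyes.camera_info(n))
print(eyes.camera_info("wrist"))
E
```

```text
pics
{'t': 0.0, 'joint_positions': array([ 1.2927964 ,  0.69000484, -0.19451612,  1.56632728,  0.15734739,
        0.90253338, -0.21510478]), 'qvel': array([-7.28022868e-05,  1.26101304e-03, -1.66832495e-03,  1.80026017e-03,
        8.41952051e-04, -1.48023124e-04, -1.17999969e-04]), 'tau': array([ 1.30029157e-04, -5.27564907e+01, -1.26723614e+00, -1.53429902e+01,
       -5.27932984e-02,  6.50344271e-03,  1.67278654e-04]), 'tool_pos': array([ 0.1914905 , -0.59430715,  0.25490154]), 'tool_rot': array([ 9.87863326e-01,  1.55322793e-01, -2.30774186e-04, -9.09020263e-04]), 'contact_force': array([ 0.07730493, -0.82559684,  0.07382519]), 'torque': array([-0.01896104,  0.00758708,  0.03708999]), 'finger_gap': 0.08822164361050806}
top {'camera_matrix': array([[484.2217312 ,   0.        , 269.92778941],
       [  0.        , 484.2217312 , 207.14725974],
       [  0.        ,   0.        ,   1.        ]]), 'view': array([[ 0.02791271, -0.99949583,  0.01513158, -0.03659965],
       [ 0.98833907,  0.0298616 ,  0.14931232, -0.59308499],
       [-0.14968889,  0.01078742,  0.9886743 , -1.37359549]
[... 323 characters left out ...]
33221566,  0.6694367 ,  0.66444507, -0.24820404],
       [-0.3068216 , -0.58943997,  0.74727574, -1.27201412],
       [ 0.        ,  0.        ,  0.        ,  1.        ]])}
{'camera_matrix': array([[353.0419102 ,   0.        , 279.2001507 ],
       [  0.        , 353.0419102 , 215.12702194],
       [  0.        ,   0.        ,   1.        ]]), 'hand_eye': array([[ 6.16469233e-04,  9.52204589e-01,  3.05460375e-01,
         8.00427060e-02],
       [ 9.99999759e-01, -4.89843718e-04, -4.91185308e-04,
         6.65597484e-04],
       [-3.18081058e-04,  3.05460605e-01, -9.52204662e-01,
        -1.29221965e-01],
       [ 0.00000000e+00,  0.00000000e+00,  0.00000000e+00,
         1.00000000e+00]])}
```

View pics/top1.png

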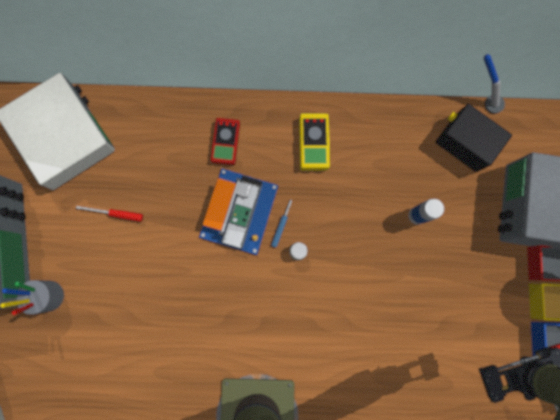

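View pics/side1.png

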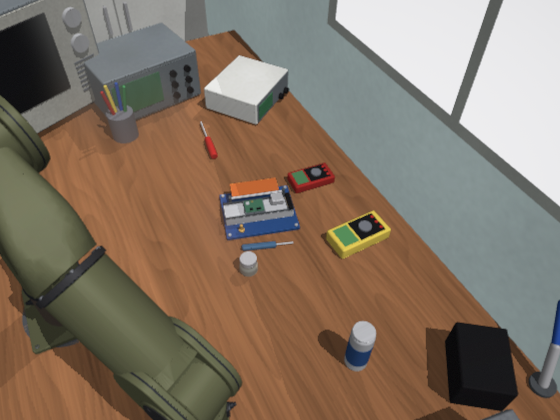

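The top view shows the fixture around (240,212), with the orange bar on its left (world +y) and the contact block at its upper end. The side view agrees. I'll enlarge both next.

```bash
python3 - <<'E'
import cv2,numpy as np
a=cv2.imread("pics/top1.png")[160:265,185:315]
b=cv2.imread("pics/side1.png")[170:245,210:310]
cv2.imwrite("pics/c1.png",cv2.resize(a,None,fx=6,fy=5.7,interpolation=cv2.INTER_CUBIC)[:600,:800])
cv2.imwrite("pics/c2.png",cv2.resize(b,None,fx=8,fy=8,interpolation=cv2.INTER_CUBIC))
E
```

```text
(no output)
```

View pics/c1.png

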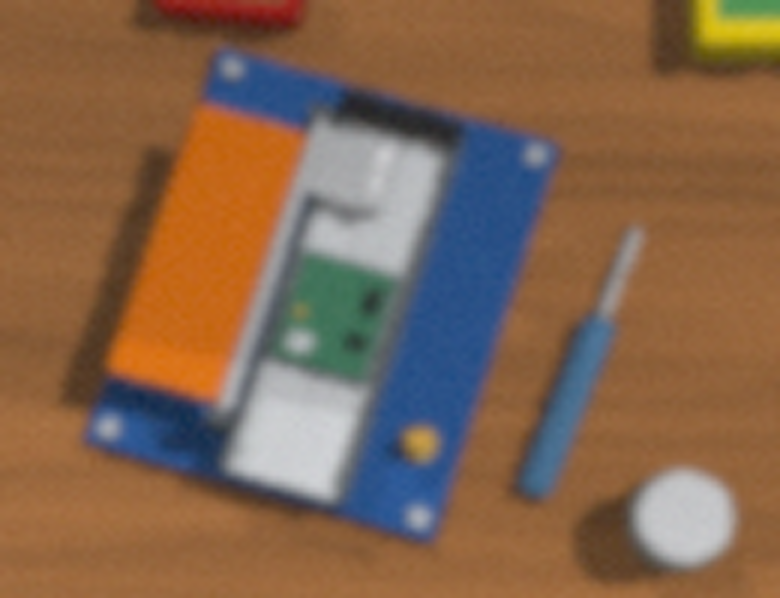

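The base plate corners in the crop are at (218,50), (560,148), (435,545) and (86,440). The green board's corners are about (310,252), (398,280), (362,382) and (270,358). Next I'll fit the fixture pose.

```bash
cat > h.py <<'E'
import numpy as np, cv2
from scipy.optimize import least_squares
from scipy.spatial.transform import Rotation as R
from bench import telemetry, eyes, robot
def ray(u,v,K,view):
    c=np.array([(u-K[0,2])/K[0,0],-(v-K[1,2])/K[1,1],-1]);T=np.linalg.inv(view)
    return T[:3,3],T[:3,:3]@c
def onz(uv,z,K,view):
    o,d=ray(*uv,K,view);return o+d*(z-o[2])/d[2]
def proj(p,K,view):
    c=view[:3,:3]@p+view[:3,3];return np.array([K[0,2]-K[0,0]*c[0]/c[2],K[1,2]+K[1,1]*c[1]/c[2]])
def wristview(s):
    i=eyes.camera_info("wrist");T=np.eye(4);T[:3,:3]=R.from_quat(s["tool_rot"]).as_matrix();T[:3,3]=s["tool_pos"]
    return i["camera_matrix"],np.linalg.inv(T@i["hand_eye"])
def fx(q,p): # fixture->world, q=(x,y,yaw)
    c,s=np.cos(q[2]),np.sin(q[2]);p=np.array(p,float)
    return np.array([q[0]+c*p[0]-s*p[1],q[1]+s*p[0]+c*p[1],p[2]])
def inv(q,w):
    c,s=np.cos(q[2]),np.sin(q[2]);d=np.array(w)[:2]-q[:2];return np.array([c*d[0]+s*d[1],-s*d[0]+c*d[1]])*1000
def fit(pts,uv,K,view,q0):
    f=lambda q:np.ravel([proj(fx(q,p),K,view)-u for p,u in zip(pts,uv)])
    r=least_squares(f,q0,x_scale=[.1,.1,1]);return r.x,r.fun
CORN=np.array([[110,102,12],[110,-78,12],[-110,-78,12],[-110,102,12]])/1e3
E
python3 - <<'E'
from h import *
i=eyes.camera_info("top");K,V=i["camera_matrix"],i["view"]
px=lambda p:[(p[0]+.5)/6-.5+185,(p[1]+.5)/5.7-.5+160]
q,r=fit(CORN,[px(p) for p in[(218,50),(560,148),(435,545),(86,440)]],K,V,[.55,.05,-.25])
print(q,r)
for p in[(310,252),(398,280),(362,382),(270,358)]:print(inv(q,onz(px(p),.05,K,V)))
s=telemetry.sense();T=R.from_quat(s["tool_rot"]).as_matrix();print(T)
E
```

```text
[ 0.5810661   0.06150529 -0.2653858 ] [ 0.32901493 -0.24327203  0.22053674 -0.40285141 -0.30171664 -0.0647061
 -0.23402873  0.68497089]
[13.6456524  22.07495993]
[ 12.25850473 -23.12278405]
[-42.90651249 -21.94632859]
[-44.10249656  24.22505356]
[[ 9.51745495e-01  3.06887790e-01 -6.30395202e-04]
 [ 3.06888401e-01 -9.51744379e-01  1.46493831e-03]
 [-1.50403410e-04 -1.58770941e-03 -9.99998728e-01]]
```

View pics/c2.png

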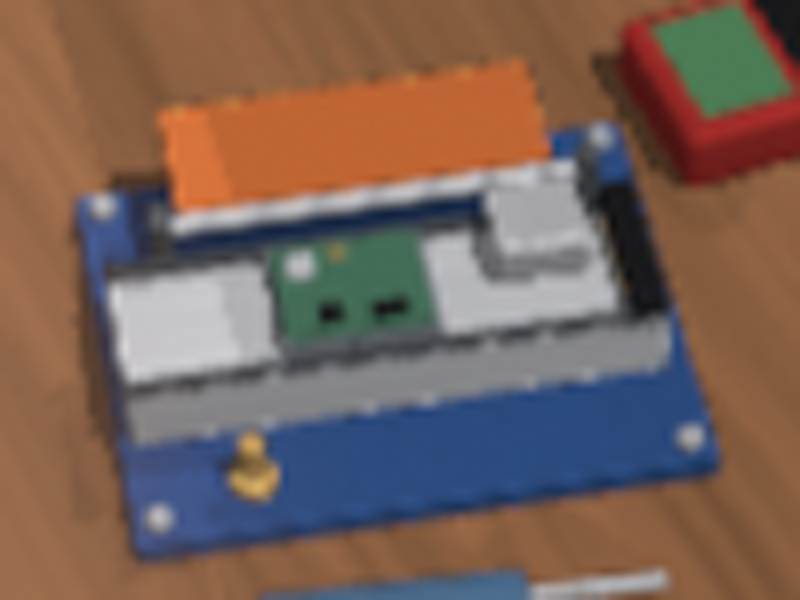

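Fixture is at about (0.581, 0.0615) with yaw -15.2°, and the carrier centre is at about x = -15. I'll bring the tool to fixture (-62, 42) with its y axis along the fixture's y.

Emit:
{"api": "send_rows", "payload": {"targets": [[0.82, [0.1, 0.22, 0], [0, 0, -0.023]], [0.82, [0.21, 0.44, 0], [0, 0, -0.046]], [0.82, [0.32, 0.67, 0], [0, 0, -0.07]], [0.82, [0.426, 0.89, 0], [0, 0, -0.092]]]}}

```text
t: 0.6
tool_pos: [0.2775, -0.4151, 0.2555]
tool_rot: [0.997, 0.083, 0.0, -0.0]
contact_force: [0.9, -0.3, -0.1]
finger_gap: 0.0723
```

Emit:
{"api": "send_rows", "payload": {"targets": [[0.82, [0.1, 0.22, 0], [0, 0, -0.023]], [0.82, [0.21, 0.44, 0], [0, 0, -0.046]], [0.82, [0.32, 0.67, 0], [0, 0, -0.07]], [0.82, [0.426, 0.89, 0], [0, 0, -0.092]]]}}

```text
t: 1.1
tool_pos: [0.3627, -0.2373, 0.2556]
tool_rot: [1.0, 0.011, -0.0, -0.0]
contact_force: [0.2, 0.8, 0.1]
finger_gap: 0.0725
```

Emit:
{"api": "send_rows", "payload": {"targets": [[0.82, [0.1, 0.22, 0], [0, 0, -0.023]], [0.82, [0.21, 0.44, 0], [0, 0, -0.046]], [0.82, [0.32, 0.67, 0], [0, 0, -0.07]], [0.82, [0.426, 0.89, 0], [0, 0, -0.092]]]}}

```text
t: 1.6
tool_pos: [0.4479, -0.0592, 0.2556]
tool_rot: [0.998, -0.061, -0.0, 0.0]
contact_force: [0.8, -0.4, 0.1]
finger_gap: 0.0723
```

Emit:
{"api": "send_rows", "payload": {"targets": [[0.82, [0.1, 0.22, -0.1], [0, 0, -0.023]], [0.82, [0.21, 0.44, -0.2], [0, 0, -0.046]], [0.82, [0.32, 0.67, -0.3], [0, 0, -0.07]], [0.82, [0.426, 0.89, -0.4], [0, 0, -0.092]], [0.82, [0.426, 0.89, -0.4], [0, 0, -0.092]]]}}

```text
t: 2.22
tool_pos: [0.5326, 0.1222, 0.1739]
tool_rot: [0.992, -0.129, -0.001, -0.001]
contact_force: [-0.7, -1.1, 0.5]
finger_gap: 0.0726
```

```bash
python3 - <<'E'
from h import *
s=telemetry.sense();im=eyes.get_image("wrist");cv2.imwrite("pics/w1.png",cv2.resize(im,(800,600),interpolation=cv2.INTER_CUBIC))
np.save("w1.npy",wristview(s)[1]);q=np.array([.58107,.0615,-.26539])
K,V=wristview(s);T=R.from_quat(s["tool_rot"]).as_matrix()
print(s["t"],s["tool_pos"],inv(q,s["tool_pos"]),np.arctan2(T[1,0],T[0,0]),s["finger_gap"],s["joint_positions"])
for p in CORN:print(proj(fx(q,p),K,V)*800/560)
E
```

```text
2.225 [0.53260669 0.12223933 0.17385404] [-62.69767674  45.90163628] -0.25895620872374886 0.07255840894111357 [-0.34733536  0.70535083  0.06471346  1.88943506 -0.08519195  0.55036809
 -2.05508985]
[287.43486614 -52.91555522]
[652.69145781 -50.13876338]
[595.92667148 360.22622321]
[308.80083398 358.16235603]
```

View pics/w1.png

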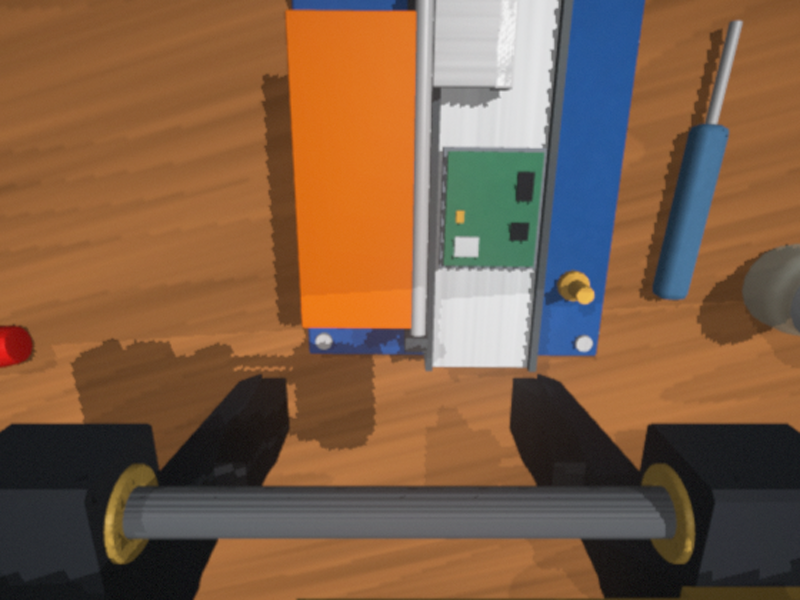

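In the wrist view the base's rear corners are at (309,353) and (598,356). The bar's outer corners are at (303,327) and (288,11). The carrier top spans v from 150 to 269 and u from 444 to 544.

```bash
python3 - <<'E'
from h import *
V=np.load("w1.npy");K=eyes.camera_info("wrist")["camera_matrix"]
px=lambda p:[(p[0]+.5)*.7-.5,(p[1]+.5)*.7-.5]
pts=np.array([[-110,102,12],[-110,-78,12],[-75,96,59],[70,96,59],[40,0,48]])/1e3
q,r=fit(pts[:4],[px(p) for p in[(309,354),(598,356),(303,327),(288,11)]],K,V,[.581,.0615,-.265]);print(q,r)
for p in[(446,150),(544,150),(535,268),(442,268)]:print(inv(q,onz(px(p),.05,K,V)))
s=telemetry.sense();t=fx(q,[-.061,.042,0]);T=R.from_quat(s["tool_rot"]).as_matrix()
print("tool",inv(q,s["tool_pos"]),"shift",(t-s["tool_pos"])/.2,"turn",(q[2]-np.arctan2(T[1,0],T[0,0]))/(np.pi/2))
print("fx dir",np.cos(q[2]),np.sin(q[2]))
E
```

```text
[ 0.58294129  0.05975675 -0.26876638] [ 0.78973184  0.38205129 -0.1001263   1.05780788  0.23339332  0.77344769
 -0.66584814 -1.33248111]
[13.24401375 25.14937181]
[ 13.73337456 -21.72774877]
[-44.12120623 -22.81861106]
[-44.63887602  24.94590759]
tool [-64.77514124  43.66186982] shift [ 0.01599157 -0.01302334 -0.87288564] turn -0.00411642746210902
fx dir 0.9640992087791164 -0.2655423047867927
```

Emit:
{"api": "send_rows", "payload": {"targets": [[0.82, [0.006, -0.01, -0.2], [0, 0, -0.004]], [0.82, [0.006, -0.01, -0.4], [0, 0, -0.004]], [0.82, [0.006, -0.01, -0.4], [0, 0, -0.004]], [0.82, [0.006, -0.01, -0.4], [0, 0, -0.004]]]}}

```text
t: 2.78
tool_pos: [0.5343, 0.1142, 0.0971]
tool_rot: [0.991, -0.136, 0.001, 0.0]
contact_force: [-0.5, -0.0, -0.4]
finger_gap: 0.0722
```

```bash
python3 - <<'E'
from h import *
s=telemetry.sense();im=eyes.get_image("wrist");cv2.imwrite("pics/w2.png",cv2.resize(im,(800,600),interpolation=cv2.INTER_CUBIC))
q=np.array([.58294,.05976,-.26877]);K,V=wristview(s);T=R.from_quat(s["tool_rot"]).as_matrix()
print(s["t"],s["tool_pos"],inv(q,s["tool_pos"]),np.arctan2(T[1,0],T[0,0])-q[2],s["finger_gap"],s["contact_force"])
for p in[(-75,96,59),(-105,27,45),(-105,-27,45),(-45,0,50)]:print(proj(fx(q,np.array(p)/1e3),K,V)/.7)
E
```

```text
2.775 [0.53433138 0.1142288  0.09706919] [-61.32744692  39.60546309] -0.005052199667616775 0.07220988083387962 [-0.4560483  -0.04591141 -0.40383582]
[247.05465266 411.10438584]
[428.87260492 457.68083606]
[558.35267447 457.1998134 ]
[504.51427062 326.1271096 ]
```

View pics/w2.png

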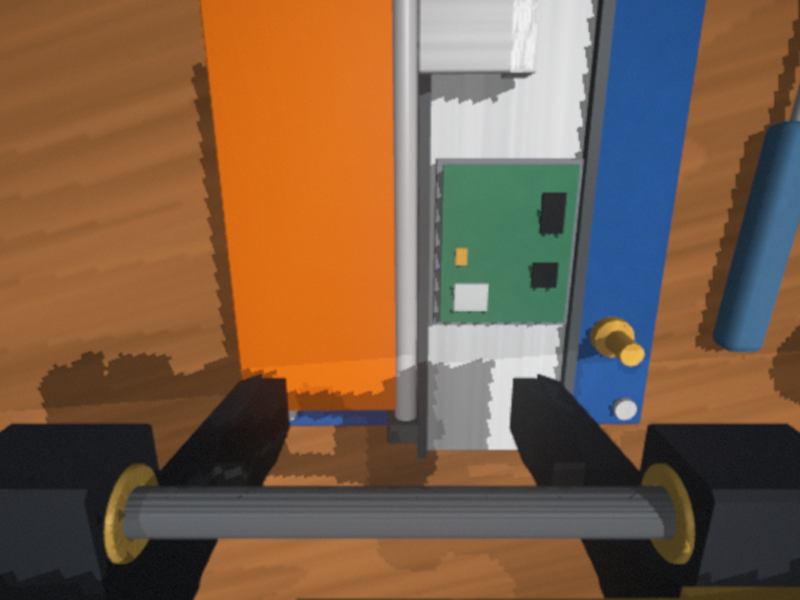

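The tips straddle as intended: the left one is over the bar's rear part and the right one is behind the carrier (rear edge at v≈323). I'll trim y by about 2.5 mm and press down.

Emit:
{"api": "send_rows", "payload": {"targets": [[0.82, [-0.004, 0.0135, -0.05], [0, 0, 0.003]], [0.82, [-0.004, 0.0135, -0.1], [0, 0, 0.003]], [0.82, [-0.004, 0.0135, -0.14], [0, 0, 0.003]], [0.82, [-0.004, 0.0135, -0.18], [0, 0, 0.003]], [0.82, [-0.004, 0.0135, -0.18], [0, 0, 0.003]]]}}

```text
t: 3.45
tool_pos: [0.533, 0.1172, 0.0594]
tool_rot: [0.991, -0.134, -0.0, 0.0]
contact_force: [0.7, -1.5, 6.0]
finger_gap: 0.0719
```

```bash
python3 - <<'E'
from h import *
s=telemetry.sense();im=eyes.get_image("wrist");cv2.imwrite("pics/w3.png",cv2.resize(im,(800,600),interpolation=cv2.INTER_CUBIC))
q=np.array([.58294,.05976,-.26877]);T=R.from_quat(s["tool_rot"]).as_matrix()
print(s["t"],s["tool_pos"],inv(q,s["tool_pos"]),np.arctan2(T[1,0],T[0,0])-q[2],s["finger_gap"],s["contact_force"])
E
```

```text
3.45 [0.53304553 0.11718706 0.05935248] [-63.35268056  42.11605985] 0.00026214900328530577 0.07191641868127414 [ 0.65477242 -1.48825106  5.97132516]
```

View pics/w3.png

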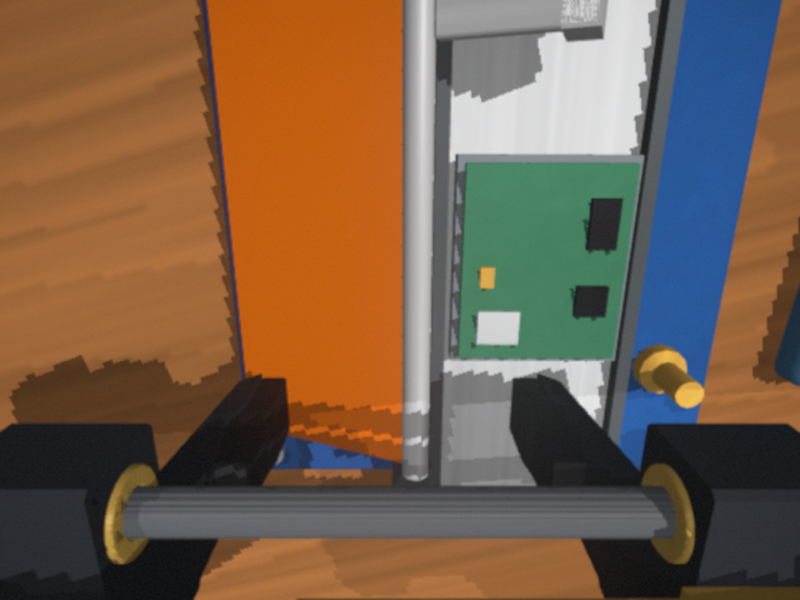

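The bar is down (about 6 N, tips 2.4 mm above the bed), the jaw is raised, and the right tip is in the channel behind the carrier. Starting the push.

Emit:
{"api": "send_rows", "payload": {"targets": [[0.82, [0.029, -0.008, 0.005], [0, 0, 0]], [0.82, [0.053, -0.0145, 0.005], [0, 0, 0]], [0.82, [0.077, -0.021, 0.005], [0, 0, 0]], [0.82, [0.101, -0.028, 0.005], [0, 0, 0]], [0.82, [0.125, -0.0345, 0.005], [0, 0, 0]]]}}

```text
t: 4.12
tool_pos: [0.5556, 0.1125, 0.0603]
tool_rot: [0.991, -0.133, -0.003, -0.0]
contact_force: [-3.9, 2.3, 6.5]
finger_gap: 0.0721
```

```bash
python3 - <<'E'
from h import *
s=telemetry.sense()
q=np.array([.58294,.05976,-.26877])
print(s["t"],s["tool_pos"],inv(q,s["tool_pos"]),s["contact_force"])
E
```

```text
4.125 [0.55556299 0.11250319 0.06029921] [-40.3998615   43.57976498] [-3.87346587  2.33597319  6.53842055]
```

Emit:
{"api": "send_rows", "payload": {"targets": [[0.82, [0.023, -0.01, 0], [0, 0, 0]], [0.82, [0.047, -0.018, 0], [0, 0, 0]], [0.82, [0.071, -0.0245, 0], [0, 0, 0]], [0.82, [0.095, -0.031, 0], [0, 0, 0]], [0.82, [0.119, -0.0375, 0], [0, 0, 0]]]}}

```text
t: 4.75
tool_pos: [0.5793, 0.1052, 0.0603]
tool_rot: [0.991, -0.133, -0.003, -0.0]
contact_force: [-5.5, 3.3, 5.7]
finger_gap: 0.0721
```

```bash
python3 - <<'E'
from h import *
s=telemetry.sense();im=eyes.get_image("wrist");cv2.imwrite("pics/w4.png",cv2.resize(im,(800,600),interpolation=cv2.INTER_CUBIC))
q=np.array([.58294,.05976,-.26877])
print(s["t"],s["tool_pos"],inv(q,s["tool_pos"]),s["contact_force"])
E
```

```text
4.75 [0.57933305 0.10517172 0.06025286] [-15.53634845  42.82354456] [-5.47455065  3.26742677  5.7217621 ]
```

View pics/w4.png

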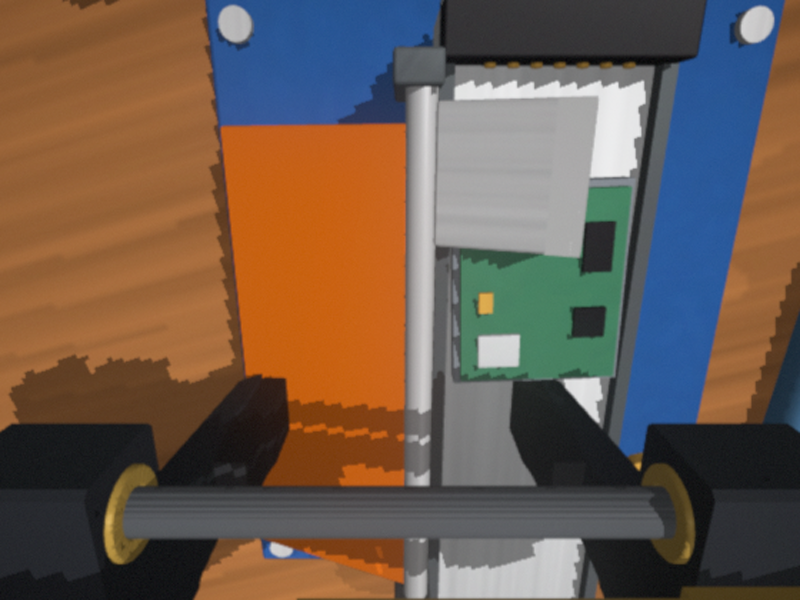

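The carrier's front is under the raised jaw (front edge at v≈180) and it lies straight. Continuing.

Emit:
{"api": "send_rows", "payload": {"targets": [[0.82, [0.023, -0.0065, 0], [0, 0, 0]], [0.82, [0.047, -0.013, 0], [0, 0, 0]], [0.82, [0.071, -0.0195, 0], [0, 0, 0]], [0.82, [0.095, -0.026, 0], [0, 0, 0]], [0.82, [0.119, -0.0325, 0], [0, 0, 0]]]}}

```text
t: 5.42
tool_pos: [0.6032, 0.0987, 0.0602]
tool_rot: [0.991, -0.133, -0.003, -0.001]
contact_force: [-4.4, 1.8, 5.2]
finger_gap: 0.0721
```

Emit:
{"api": "send_rows", "payload": {"targets": [[0.82, [0.012, -0.003, 0], [0, 0, 0]], [0.82, [0.022, -0.006, 0], [0, 0, 0]], [0.82, [0.03, -0.008, 0], [0, 0, 0]], [0.82, [0.03, -0.008, 0], [0, 0, 0]]]}}

```text
t: 5.92
tool_pos: [0.6073, 0.0976, 0.0601]
tool_rot: [0.991, -0.133, -0.005, -0.0]
contact_force: [-7.7, 3.9, 8.0]
finger_gap: 0.0721
```

```bash
python3 - <<'E'
from h import *
s=telemetry.sense();im=eyes.get_image("wrist");cv2.imwrite("pics/w5.png",cv2.resize(im,(800,600),interpolation=cv2.INTER_CUBIC))
q=np.array([.58294,.05976,-.26877])
print(s["t"],s["tool_pos"],inv(q,s["tool_pos"]),s["contact_force"])
E
```

```text
5.925 [0.60732012 0.09763616 0.0600675 ] [13.44697226 42.99037584] [-7.69457796  3.85730735  8.04488127]
```

View pics/w5.png

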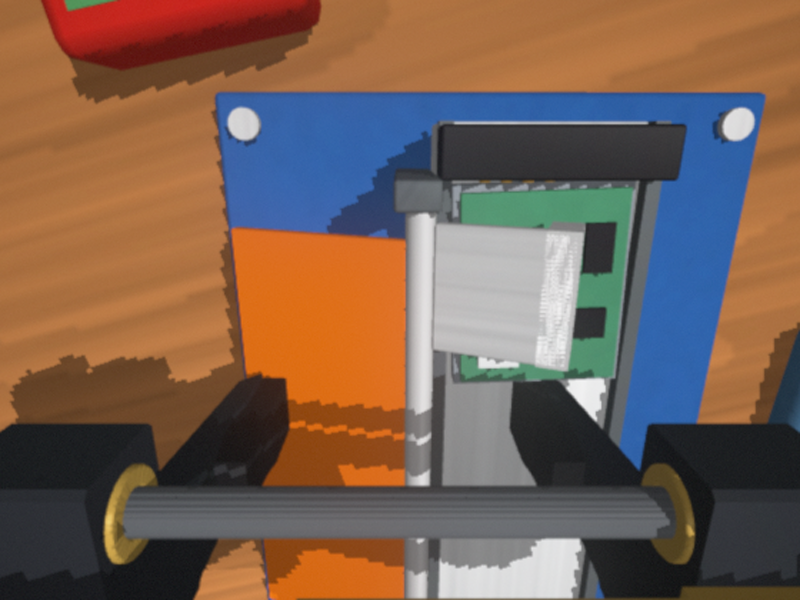

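Emit:
{"api": "send_rows", "payload": {"targets": [[0.82, [0.01, -0.003, 0], [0, 0, 0]], [0.82, [0.02, -0.0055, 0], [0, 0, 0]], [0.82, [0.02, -0.0055, 0], [0, 0, 0]]]}}

```text
t: 6.35
tool_pos: [0.6077, 0.0975, 0.0598]
tool_rot: [0.991, -0.133, -0.008, -0.0]
contact_force: [-13.7, 5.8, 14.5]
finger_gap: 0.0722
```

```bash
python3 - <<'E'
from h import *
s=telemetry.sense();q=np.array([.58294,.05976,-.26877])
print(s["t"],s["tool_pos"],inv(q,s["tool_pos"]),s["contact_force"])
E
```

```text
6.35 [0.60774132 0.09752816 0.05984721] [13.88173745 42.998103  ] [-13.65430963   5.7559892   14.54146382]
```

The force rose from 8 to about 15 N with only 0.4 mm of motion, so the carrier is against the stop. I'll back off along the channel with the bar still held, and check before releasing.

Emit:
{"api": "send_rows", "payload": {"targets": [[0.82, [-0.02, 0.0055, 0], [0, 0, 0]], [0.82, [-0.04, 0.011, 0], [0, 0, 0]], [0.82, [-0.058, 0.016, 0], [0, 0, 0]], [0.82, [-0.058, 0.016, 0], [0, 0, 0]]]}}

```text
t: 6.85
tool_pos: [0.6062, 0.0981, 0.0614]
tool_rot: [0.991, -0.134, 0.002, -0.001]
contact_force: [4.9, 3.4, 4.4]
finger_gap: 0.0723
```

```bash
python3 - <<'E'
from h import *
s=telemetry.sense();im=eyes.get_image("wrist");q=np.array([.58294,.05976,-.26877])
print(s["t"],s["tool_pos"],inv(q,s["tool_pos"]),s["contact_force"])
cv2.imwrite("pics/w6.png",cv2.resize(im[50:290,260:500],(600,600),interpolation=cv2.INTER_CUBIC))
E
```

```text
6.85 [0.60620771 0.09813574 0.06141185] [12.24184109 43.17662745] [4.8593992  3.38991243 4.41587811]
```

View pics/w6.png

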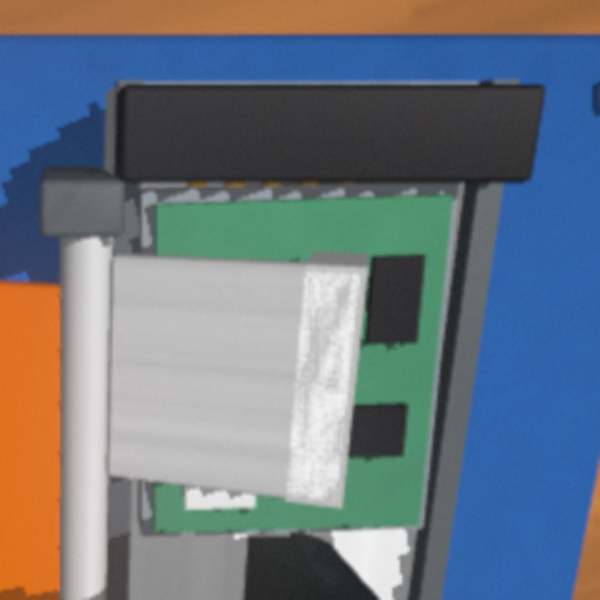

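The carrier's front edge sits at the block's face. I'll back off a little more, then lift straight up.

Emit:
{"api": "send_rows", "payload": {"targets": [[0.82, [-0.014, 0.004, 0], [0, 0, 0]], [0.82, [-0.028, 0.008, 0], [0, 0, 0]], [0.82, [-0.028, 0.008, 0.01], [0, 0, 0]], [0.82, [-0.028, 0.008, 0.04], [0, 0, 0]], [0.82, [-0.028, 0.008, 0.08], [0, 0, 0]]]}}

```text
t: 7.52
tool_pos: [0.5955, 0.0979, 0.0761]
tool_rot: [0.991, -0.133, -0.003, 0.002]
contact_force: [-0.3, -0.1, 0.4]
finger_gap: 0.0723
```

Emit:
{"api": "send_rows", "payload": {"targets": [[0.82, [0, 0, 0.07], [0, 0, 0]], [0.82, [0, 0, 0.15], [0, 0, 0]], [0.82, [0, 0, 0.3], [0, 0, 0]], [0.82, [-0.05, 0, 0.4], [0, 0, 0]], [0.82, [-0.05, 0, 0.4], [0, 0, 0]]]}}

```text
t: 8.15
tool_pos: [0.5887, 0.0989, 0.1587]
tool_rot: [0.991, -0.134, 0.001, -0.0]
contact_force: [0.2, 0.6, -1.0]
finger_gap: 0.0724
```

```bash
python3 - <<'E'
from h import *
s=telemetry.sense();im=eyes.get_image("wrist")
K,V=wristview(s);np.save("w7.npy",V)
print(s["t"],s["tool_pos"],s["contact_force"])
cv2.imwrite("pics/w7.png",cv2.resize(im,(800,600),interpolation=cv2.INTER_CUBIC))
E
```

```text
8.15 [0.58865572 0.09892052 0.1587405 ] [ 0.1509882   0.63836174 -1.0117908 ]
```

View pics/w7.png

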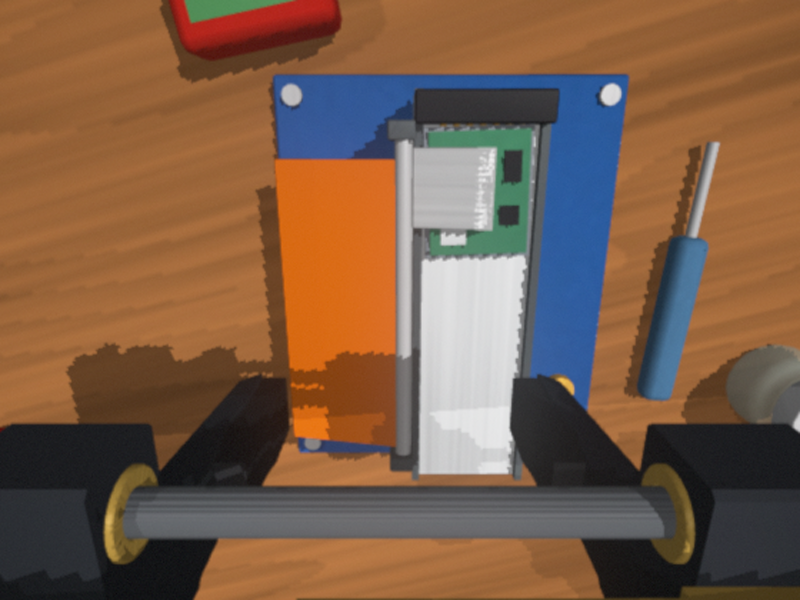

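The jaw is down on the carrier and the gripper is clear. Now a numerical check: front base corners (275,75) and (628,75), rear-left corner about (299,452), carrier rear top edge at v≈255.

```bash
python3 - <<'E'
from h import *
V=np.load("w7.npy");K=eyes.camera_info("wrist")["camera_matrix"]
px=lambda p:[(p[0]+.5)*.7-.5,(p[1]+.5)*.7-.5]
q,r=fit(CORN[[0,1,3]],[px(p) for p in[(275,75),(628,75),(299,452)]],K,V,[.581,.0615,-.265]);print(q,r)
for p in[(426,254),(526,255),(533,129),(428,127)]:print(inv(q,onz(px(p),.05,K,V)))
print("block top front edge",inv(q,onz(px((487,121)),.054,K,V)))
E
```

```text
[ 0.58289386  0.06065237 -0.26824864] [-2.03619365 -0.35717923  2.42694031 -0.12602728 -0.49805581  1.53058043]
[26.58987904 25.36064246]
[ 26.15813934 -22.59424607]
[ 83.13866966 -21.30652415]
[83.93435104 25.45466168]
block top front edge [8.62789374e+01 1.29639663e-03]
```

```bash
python3 -c "
from bench import robot;print(robot.job_done())"
```

```text
the job is handed in; nothing more can be done
None
```

The carrier is loaded in the fixture, home against the contact block, with the clip sprung down on it. I handed the job in at about 8.2 s of the 34 s allowed; the hand-in reports no verdict.

**What I did:** I located the fixture in the top camera (yaw about -15°) and refined it with the wrist camera. The left fingertip pressed the bar down with about 6 N. The right fingertip then pushed the carrier about 70 mm along the channel under the raised jaw. At the block, the force rose from 8 to about 15 N with only 0.4 mm of motion. I then backed off along the channel with the bar still held, and lifted clear.

**Last checks:**
- **Carrier position:** the final wrist picture puts the green board's ends at about x 26 and 84. The board shows about 1 mm short at each end, so the carrier centre is at about x 55, its home position. It lies straight between the rails.
- **Clip:** in that picture the jaw is down on the carrier. I did not measure the clip angle or the jaw force.
- **Gripper:** it is clear, about 8 cm above the fixture, with no contact force beyond about 1 N of sensor noise.
- **Other objects:** everything in that view looks undisturbed. I took no final picture of the rest of the bench.
- **Disagreement:** the first two fits of the fixture pose differed by about 2 mm, so at the stop the tool read x 14 with the second, where 16 was expected. The last fit's worst residual was 2.4 pixels.

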